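Gauge the die gap of a badge press

ROBOT

A 6-joint arm with a two-finger parallel gripper is mounted at the origin on the work surface. World frame = base frame: x ahead of the robot, y to its left, z up, the work surface at z = 0. Lengths are in m, angles in rad, forces in N, time in s.
With the tool pointing down it reaches from about 0.375 to 0.975 m from the base axis. Payload 3.8 kg.
Tool frame: the origin (TCP) lies on the centre line of the jaws, within the pads' length; the fingertips stand 25 mm ahead of it and the grasp point (between the pads) lies 6 mm ahead of it; z points along the fingers, y is the line along which they close (so a half turn about z gives the same grasp; the last joint's range is limited). The gripper opens to 85 mm and grips with 20 to 120 N. Pads are 22 mm wide; open, the fingers measure 114 mm over their backs; the gripper's body (76 mm by 85 mm) begins 54 mm behind the grasp point. The pads swing forward as they close: fully open they stand 13 mm farther back than shut.
Start: joints at [1.141, 0.264, 1.604, -0, 1.274, -0.037], TCP at [0.258, 0.624, 0.256] pointing down, gripper open.
Joint ranges: [-2.63, 2.63], [-0.94, 2.18], [0.31, 2.57], [-1.31, 4.45], [0, 2.66], [-2.55, 2.55]. Speed limits (rad/s): [2.57, 2.57, 3.14, 3.14, 3.14, 3.14].

INTERFACE

Orientations are given as a rotation vector (axis times angle).
In Python, from workcell import bot gives the robot as it stands. The module is installed in compiled form; this text tells all that it offers.
- The arm moves only by the tool play_rows, never from a script. Its argument "commands" is a list that holds one entry, the list of rows, each a list of 7 numbers: the shift along the tool's x, y, z as a fraction of full scale, then the turn, a rotation vector about the tool's x, y, z as a fraction of full scale, then the closure, from -1 (fully open) to 1 (shut). A call has 1 to 8 rows; each row is the pose to reach, as a shift and turn from the pose commanded when the call began, along the tool's axes at that moment, turning the shorter way round; what a row does not reach only later rows make up. Full scale, the value 1, is 60 cm for a shift and 180 degrees for a turn. A row lasts 1/10 s, in which the tool goes at most 50 mm and 8.59 degrees, less where a joint would pass 70% of its speed; a pose out of reach is approached as far as the arm can. A call with a number of a shift or a turn outside -1 to 1 is refused whole. A call with a gripper value outside its range is refused whole. The fingers move at their own pace and stop on an object; "force" is the grip in N (left out, the last holds). Time passes only in rows, so rows that repeat a pose let the fingers close. It gives the time, the measured TCP pose, the force, the opening and the grip force at its end, in the units of the state.
- bot.read_state(): the state, without advancing time (a new reading comes with each control period).
- bot.read_camera(name): name is "scene" or "side" or "wrist"; returns the picture (480x640x3 uint8, blue, green, red); there is no depth.
- bot.camera_params(name): a dict with "fov_y" (degrees; the focal length in pixels is half the picture's height over the tangent of half this angle, whatever the lens; pixels are square), "cx", "cy" (the principal point, pixels), "D" ([k1, k2, p1, p2, k3] as OpenCV has them; the pictures are not rectified), "rvec" (rotation vector, rad) and "tvec" (3), from world to camera coordinates, as OpenCV has them. Camera axes: x right, y down, z forward; pixel columns grow to the right and rows downward; lengths in m; the calibration is good to about 2 mm. A picture is of the moment at which its call begins: read the wrist's pose just before it. camera_params takes no time and is no camera call; for the wrist camera it gives the pose at the moment of the call.
- bot.finish_job(): hands the job in; it is judged then, once.
The state is a dict: "time": time; "q": joint angles; "joint_vel": joint speeds; "joint_torque": joint torques, N m; "tool_pos": TCP position; "tcp_rot": TCP orientation; "wrist_force": force on the tool from outside, world axes, zero at the start; "torque": the same for the moment, N m; "width": opening from 0.0 (shut) to 1.0 (fully open); "grip_force": force on a finger pad.
Only numpy, scipy, OpenCV 4.12 (cv2) and the standard library are available. Lean on these libraries where they do the work, as an engineer would, in place of code of your own. Each camera call takes 0.05 s, during which the arm holds its last target. There are 200 camera calls.

TASK

Check the die gap of the badge press with the two steel gauge blades: find the blade that slides into the gap between the lower die and the sprung ram with a light drag (the other one either stops dead at the ram or slides about loosely). Slide the fitting blade in squarely from the front, flat on the die, until its tip is past the middle of the ram, and leave it nipped there with the other blade lying flat on the table, clear of the press. Work gently, never pushing on the press with more than about 20 N, and leave everything else on the table where it is.

Things in the scene. Friction and masses are not known exactly. Their poses are not given: they have to be found in the camera images.
- press: Bench badge press, fixed: base plate 20 mm thick, 150 mm wide (y), from 70 mm before the ram's middle to 180 mm behind it; two 14 mm columns 92 mm apart (y) beside the ram; crosshead 44 mm deep (x), 125 to 160 mm above the table; above it a lever leaning back. Origin: on the table under the ram's middle. Front is the -x side; blades go in along +x.
- ram (a joint): Sprung ram over the lower die, a steel block 44 (x) x 50 (y) x 26 mm, flat below; the value is its lift in m, 0 at rest, up to 0.008. It yields only straight up; lifting it takes about 3.2 N plus 0.25 N per mm. A fitting blade takes a steady push of about 5 to 12 N to slide in (its drag); a loose one, not pressed down, 0 to 3 N; a stopped one soon more than 14 N.
- press_gap (a point): Front edge of the lower die, middle, 38 mm before the ram's middle. The point is fixed 46 mm above the table; the flat top of the die, 76 (x) x 60 (y) mm, is really 40 to 52.5 mm above the table and must be felt or seen. The die stands out 16 mm before the ram: room to set a blade down. The gap is 3 to 7.5 mm: the 5.5 mm blade drags in gaps under 5.3 mm, the 8 mm blade enters gaps over 5 mm.
- blade_thin: Gauge blade 5.5 mm thick, a flat steel bar 14 mm wide, about 80 g, lying on the table; on its rear end an upright black handle block, 24 mm along the blade, 20 mm wide (pinch it across this), its top 50 mm above the underside. Origin: under the handle's middle, in the plane of the underside; x along the blade to the tip, z up.
- blade_thin_tip (a point): Lower edge of the thin blade's tip, middle: 125 mm from the blade's origin along x. The tip's front face is blunt and 2.0 mm high; behind it the upper side rises 3.5 mm over 20 mm to the full thickness of 5.5 mm.
- blade_thick: Gauge blade 8 mm thick, a flat steel bar 24 mm wide, about 120 g, lying on the table; on its rear end an upright black handle block, 24 mm along the blade, 20 mm wide (pinch it across this), its top 50 mm above the underside. Origin: under the handle's middle, in the plane of the underside; x along the blade to the tip, z up.
- blade_thick_tip (a point): Lower edge of the thick blade's tip, middle: 125 mm from the blade's origin along x. The tip's front face is blunt and 4.5 mm high; behind it the upper side rises 3.5 mm over 20 mm to the full thickness of 8 mm.
- tray_pins: Bystander: orange tray of pin backs, 130 x 180 x 32 mm.
- badges: Bystander: stack of three round badges, 57 mm across, 12 mm high, between the robot and the press.
- tape: Bystander: roll of brown tape lying flat, 84 mm across, 24 mm high.
- pencup: Bystander: blue pen cup with pens, 76 mm across, 155 mm high with its pens.
- tin: Bystander: plain round metal tin with a lid, 56 mm across, 50 mm high.
Mind the look-alikes: they are no part of the job. Leave any purple or yellow look-alike of the blade_thick alone.

How it is judged:
On the way:
1. a blade held in the gripper is slid under the ram and lifts it (((y of blade_thin_tip in the frame of press between -0.015 and 0.015 m and value of joint ram above 0.0002 m and contact force between blade_thin and press above 0.5 N and x of blade_thin_tip in the frame of press above -0.005 m and contact force between the fingers and blade_thin above 1 N) or (y of blade_thick_tip in the frame of press between -0.015 and 0.015 m and value of joint ram above 0.0002 m and contact force between blade_thick and press above 0.5 N and x of blade_thick_tip in the frame of press above -0.005 m and contact force between the fingers and blade_thick above 1 N))), for 0.1 s.
At the end, for the whole second after the job is handed in: One blade lies flat in the gap (tilted less than 0.1 rad) and at rest, its tip 0 to 38 mm past the ram's middle and within 15 mm of the press's centre line, with the ram resting on it, lifted by more than 0.2 mm; the other blade lies flat on the table, at rest and clear of the press (((x of blade_thin_tip in the frame of press between 0 and 0.038 m and y of blade_thin_tip in the frame of press between -0.015 and 0.015 m and value of joint ram above 0.0002 m and contact force between blade_thin and press above 0.5 N and angle between each of blade_thin, blade_thick's own z axis and vertical below 0.1 rad and linear speed of each of blade_thin, blade_thick below 0.02 m/s and height (world z) of blade_thick below 0.008 m and contact force between blade_thick and press below 0.05 N) or (x of blade_thick_tip in the frame of press between 0 and 0.038 m and y of blade_thick_tip in the frame of press between -0.015 and 0.015 m and value of joint ram above 0.0002 m and contact force between blade_thick and press above 0.5 N and angle between each of blade_thick, blade_thin's own z axis and vertical below 0.1 rad and linear speed of each of blade_thick, blade_thin below 0.02 m/s and height (world z) of blade_thin below 0.008 m and contact force between blade_thin and press below 0.05 N))); the robot touches nothing.
It fails at once if a blade or the gripper pushes on the press, its ram or its die with more than 35 N, all its contacts together (contact force between any of blade_thin, blade_thick, the fingers, the arm and press above 35 N).
It fails at once if a bystander is moved by more than 30 mm (distance of any of tray_pins, badges, tape, pencup, tin from where it was at the start of the episode above 0.03 m).
It also fails if it takes over 72 s, if anything falls off the work surface, if the arm or the gripper's body presses on something with over 40 N, if the wrist force passes 120 N, or if a joint passes its speed limit or range.

## Working session

There is one attempt and no reset: what is moved stays moved. The work goes in short steps, Python scripts to look and compute and a tool call to move; the robot and the scene stay as the last step left them, time stands still between calls to the robot, and variables do not carry over. Pictures are saved under pics/ and viewed, at most 10 in all, crops included, and the job is handed in when it is done.

Besides the shell and the picture viewer there is one more tool, called after "Call:" as a command line: name --argument value ..., lists and objects as JSON in quotes. play_rows: Moves the arm, as the interface text tells. Its arguments: {"type":"object","properties":{"commands":{"type":"array"},"force":{"type":"number"}},"required":["commands"]}

```bash
mkdir -p pics
python3 - <<'E'
from workcell import bot
import cv2
for n in ("scene","side"):
    cv2.imwrite(f"pics/{n}0.png",bot.read_camera(n)); print(n,bot.camera_params(n))
print(bot.read_state())
E
```

```text
scene {'fov_y': 53.578861777293724, 'cx': 321.49177046063335, 'cy': 240.9994590553953, 'D': array([0.03969329, 0.        , 0.        , 0.        , 0.        ]), 'rvec': array([ 0.87698955,  2.70606667, -0.81417131]), 'tvec': array([ 0.40786962, -0.22102287,  1.45244582])}
side {'fov_y': 43.322723411565306, 'cx': 308.63098241297024, 'cy': 232.77198347160544, 'D': array([-0.08410007,  0.        ,  0.        ,  0.        ,  0.        ]), 'rvec': array([ 0.58766595, -2.59106299,  1.23364699]), 'tvec': array([0.45438884, 0.20933781, 1.32158017])}
{'time': 0.1, 'q': array([ 1.14110148e+00,  2.64674150e-01,  1.60525435e+00, -2.22886753e-06,
        1.27371305e+00, -3.68840233e-02]), 'joint_vel': array([ 0.00070898, -0.0008658 , -0.00361905, -0.00088133,  0.00062363,
        0.00108897]), 'joint_torque': array([-3.80089241e-04, -5.16705143e+01, -3.68590307e+01, -5.84842928e-05,
        6.22766238e-03,  1.29171698e-05]), 'tool_pos': array([0.25811455, 0.62302816, 0.25507982]), 'tcp_rot': array([-0.61297313, -3.08072973,  0.00313152]), 'wrist_force': array([0.33244404, 0.09961304, 0.7140658 ]), 'torque': array([ 0.03695145,  0.00632611, -0.0057957 ]), 'grip_force': 0.0, 'width': 0.996366762398528}
```

View pics/scene0.png

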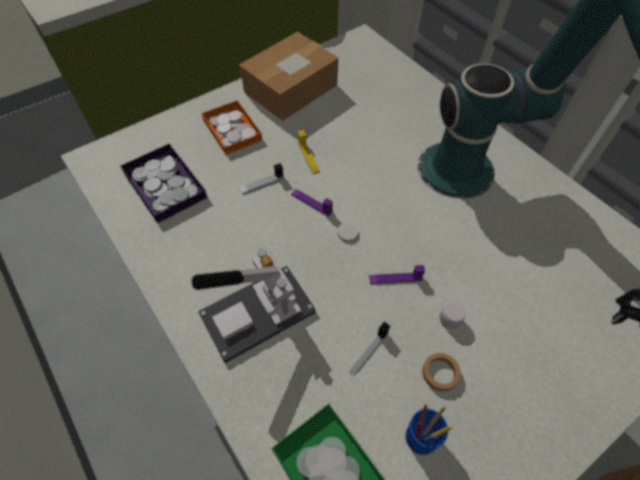

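View pics/side0.png

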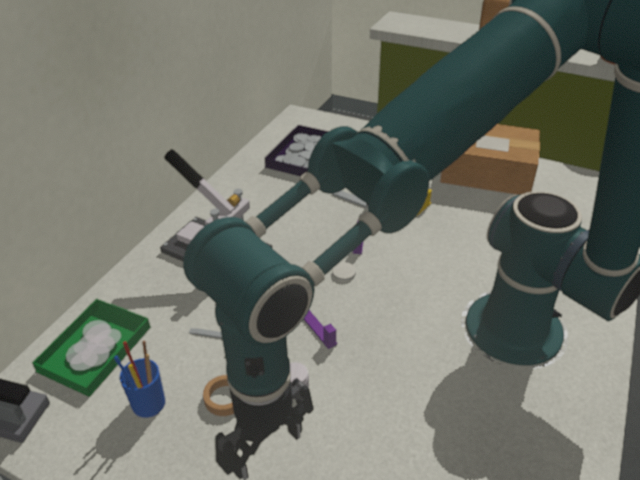

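The scene view shows the press near (260,310), and steel blades with black handles at (265,180) and (370,345). The purple and yellow ones are look-alikes. I'll enlarge a crop and set up a helper.

```bash
cat > h.py <<'E'
import numpy as np, cv2
from scipy.spatial.transform import Rotation as R
def K(p):
    f=240/np.tan(np.radians(p["fov_y"]/2)); return np.array([[f,0,p["cx"]],[0,f,p["cy"]],[0,0,1.]])
def ray(p,px):
    u=cv2.undistortPoints(np.array([[px]],float),K(p),p["D"])[0,0]
    Rm=cv2.Rodrigues(np.array(p["rvec"]))[0]
    return -Rm.T@p["tvec"], Rm.T@np.array([u[0],u[1],1])
def plane(p,px,z):
    c,d=ray(p,px); return c+d*(z-c[2])/d[2]
def tri(obs):
    A=np.zeros((3,3));b=np.zeros(3);L=[]
    for p,px in obs:
        c,d=ray(p,px);d=d/np.linalg.norm(d);M=np.eye(3)-np.outer(d,d);A+=M;b+=M@c;L.append((M,c))
    x=np.linalg.solve(A,b); return x,[np.linalg.norm(M@(x-c)) for M,c in L]
def proj(p,X):
    return cv2.projectPoints(np.array(X,float).reshape(-1,3),p["rvec"],p["tvec"],K(p),p["D"])[0][:,0]
E
python3 - <<'E'
from h import *; from workcell import bot
im=cv2.imread("pics/scene0.png")
a=cv2.resize(im[230:380,180:330],None,fx=4,fy=4,interpolation=2)  # press
b=cv2.resize(im[155:205,230:297],None,fx=3,fy=6,interpolation=2)
b=cv2.resize(im[150:200,235:285],None,fx=4,fy=4,interpolation=2); c=cv2.resize(im[310:385,340:400],None,fx=3.333,fy=4,interpolation=2)
c=cv2.resize(im[315:380,345:395],None,fx=4,fy=4,interpolation=2)
o=np.zeros((600,800,3),np.uint8); o[:600,:600]=a; o[:200,600:]=b; o[220:480,600:]=c
cv2.imwrite("pics/crop0.png",o)
p=bot.camera_params("scene")
for n,px in dict(bA_h=(279,178),bA_tip=(242,190),bB_h=(383,336),bB_tip=(353,371),badges=(348,234),tin=(453,318),tape=(442,372),orange=(232,128),pencup=(425,440),pr1=(200,314),pr2=(225,358),pr3=(315,312),pr4=(288,270)).items():
    print(n,plane(p,px,0.0 if n[:2]!='pr' else .02).round(3))
E
```

```text
bA_h [ 0.457 -0.282  0.   ]
bA_tip [ 0.571 -0.307  0.   ]
bB_h [0.528 0.286 0.   ]
bB_tip [0.64  0.311 0.   ]
badges [0.413 0.    0.   ]
tin [0.357 0.351 0.   ]
tape [0.474 0.433 0.   ]
orange [ 0.464 -0.549  0.   ]
pencup [0.607 0.517 0.   ]
pr1 [ 0.859 -0.014  0.02 ]
pr2 [0.865 0.118 0.02 ]
pr3 [0.63  0.146 0.02 ]
pr4 [0.618 0.009 0.02 ]
```

View pics/crop0.png

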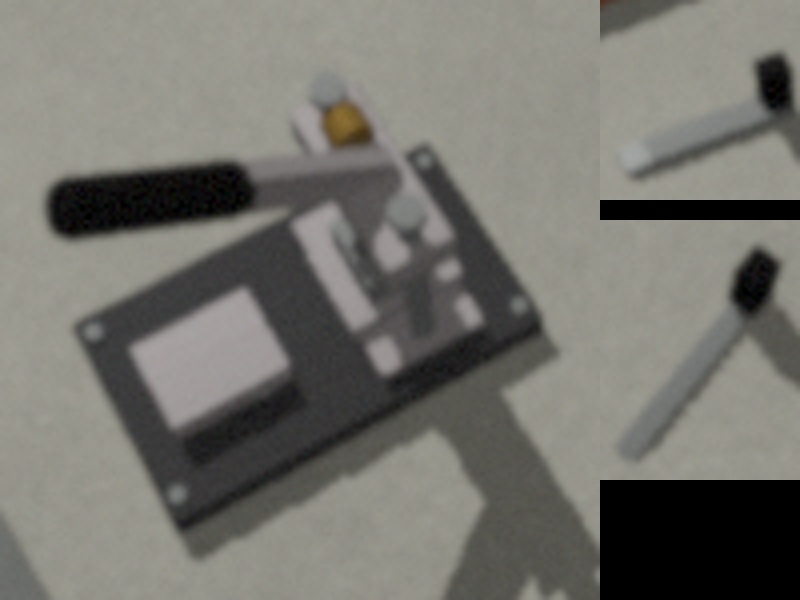

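Crop: the upper blade (wide, near the orange tray) is the thick one. The lower, narrow blade is the thin one. The press base corners are clear, at crop positions (420,145), (540,325), (183,520) and (78,325).

```bash
cat >> h.py <<'E'
def down(yaw):  # tool x = -(blade x) heading yaw, tool z down
    c,s=np.cos(yaw),np.sin(yaw); return R.from_matrix(np.array([[-c,-s*-1*-1 if 0 else s*1,0],[-s,-c*-1*-1 if 0 else -c*-1*-1,0],[0,0,-1.]]))
def down(yaw):
    return R.from_euler('z',yaw)*R.from_matrix(np.diag([-1.,1,-1]))
def cmd(s,pos,rot):
    T=R.from_rotvec(s["tcp_rot"]); d=T.inv().apply(np.array(pos)-s["tool_pos"])/.6
    r=(T.inv()*rot).as_rotvec()/np.pi
    print("cmd",d.round(4),r.round(4),"rows>=",round(max(np.linalg.norm(d)*12,np.linalg.norm(r)*180/8.59),1))
E
python3 - <<'E'
from h import *; from workcell import bot
s=bot.read_state(); p=bot.camera_params("scene")
c=np.array([plane(p,(180+x/4,230+y/4),.02)[:2] for x,y in [(420,145),(540,325),(183,520),(78,325)]]); print(c.round(3))
f=(c[0]+c[1])/2; b=(c[2]+c[3])/2; d=(b-f)/np.linalg.norm(b-f); print(np.linalg.norm(b-f),np.linalg.norm(c[1]-c[0]),"yaw",np.arctan2(*d[::-1]),np.arctan2(-(c[1]-c[0])[0],(c[1]-c[0])[1]),"ram",(f+b)/2-.055*d)
print("thin top",[plane(p,(345+(x-600)/4,315+(y-220)/4),.05 if i==0 else 0).round(3) for i,(x,y) in enumerate([(765,258),(630,450)])])
print("thick top",[plane(p,(235+(x-600)/4,150+y/4),.05 if i==0 else 0).round(3) for i,(x,y) in enumerate([(773,65),(633,165)])])
w=bot.camera_params("wrist"); Rm=cv2.Rodrigues(w["rvec"])[0]; cp=-Rm.T@w["tvec"]; T=R.from_rotvec(s["tcp_rot"])
print(w["fov_y"],w["D"],"cam in tool",T.inv().apply(cp-s["tool_pos"]).round(3)); print((T.inv().as_matrix()@Rm.T).round(3))
cmd(s,[.52,.25,.26],down(.15))
E
```

```text
[[ 0.618 -0.005]
 [ 0.629  0.144]
 [ 0.866  0.123]
 [ 0.857 -0.021]]
0.2388488247651932 0.1499816531225877 yaw -0.07743310708521856 -0.07403411322045718 ram [0.6874223  0.06463818]
thin top [array([0.521, 0.281, 0.05 ]), array([0.643, 0.313, 0.   ])]
thick top [array([ 0.455, -0.283,  0.05 ]), array([ 0.57 , -0.301,  0.   ])]
70.10508320904627 [-0.00568891  0.          0.          0.          0.        ] cam in tool [ 0.076 -0.001 -0.118]
[[-0.001 -0.955 -0.295]
 [ 1.    -0.001 -0.001]
 [ 0.    -0.295  0.955]]
cmd [-0.6412 -0.4073 -0.0074] [-0.0006 -0.0002 -0.1728] rows>= 9.1
```

Call:
play_rows --commands '[[[-0.64,-0.41,-0.01,0,0,-0.173,-1],[-0.64,-0.41,-0.01,0,0,-0.173,-1],[-0.64,-0.41,-0.01,0,0,-0.173,-1],[-0.64,-0.41,-0.01,0,0,-0.173,-1],[-0.64,-0.41,-0.01,0,0,-0.173,-1],[-0.64,-0.41,-0.01,0,0,-0.173,-1],[-0.64,-0.41,-0.01,0,0,-0.173,-1],[-0.64,-0.41,-0.01,0,0,-0.173,-1]]]'

```text
time: 0.9
tool_pos: [0.4865, 0.2947, 0.2612]
tcp_rot: [0.237, -3.132, 0.0]
wrist_force: [0.7, 0.7, -0.1]
width: 0.999
grip_force: 0.0
```

```bash
cat >> h.py <<'E'
def snap(bot,name):
    import pickle
    s=bot.read_state(); p=bot.camera_params("wrist"); im=bot.read_camera("wrist")
    cv2.imwrite(f"pics/{name}.png",im); pickle.dump(p,open(f"{name}.pkl","wb")); print("t",s["time"],"tcp",s["tool_pos"].round(4),"F",s["wrist_force"].round(1),"rot",s["tcp_rot"].round(3)); return s
E
python3 - <<'E'
from h import *; from workcell import bot
s=snap(bot,"w1"); cmd(s,[.52,.2,.26],down(-.075)); cmd(s,[.43,.2,.2],down(-.075)*R.from_euler('y',.7)); cmd(s,[.5,.27,.2],down(.2))
E
```

```text
t 0.9 tcp [0.4865 0.2947 0.2612] F [ 0.7  0.7 -0.1] rot [ 0.237 -3.132  0.   ]
cmd [-0.0314 -0.1645  0.002 ] [-0.0001 -0.0001  0.0719] rows>= 2.0
cmd [ 0.1168 -0.1419  0.102 ] [-0.0252  0.2217  0.0689] rows>= 4.9
cmd [-0.016  -0.0441  0.1019] [-0.     -0.0001 -0.0156] rows>= 1.3
```

View pics/w1.png

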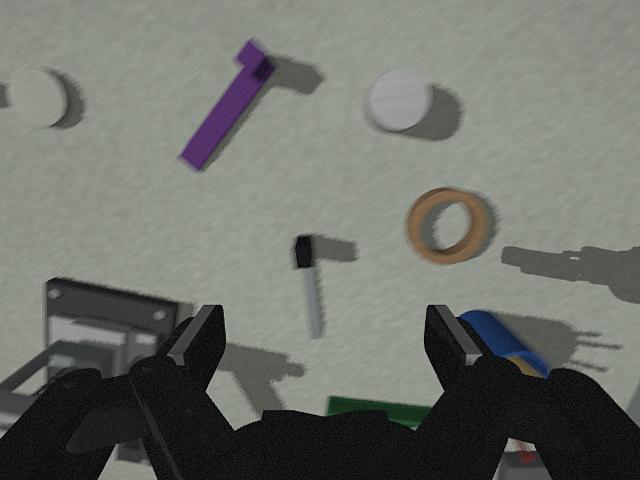

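Wrist view 1: thin blade handle top at (304,240), blade tip at (317,337), and the press front at left (45–190, 280). The gripper is well placed. Next is a tilted look into the press gap.

Run:
```python
from h import *; from workcell import bot
import pickle
w=pickle.load(open("w1.pkl","rb")); p=bot.camera_params("scene")
print("handle top",tri([(w,(304,242)),(p,(345+(765-600)/4,315+(258-220)/4))]))
print("tip",tri([(w,(317,337)),(p,(345+(630-600)/4,315+(455-220)/4))]))
print("tip z0",plane(w,(317,338),0),"handle top z.05",plane(w,(304,238),.05), "front base corner L",plane(w,(47,279),.02),plane(w,(193,303),.02))
s=bot.read_state(); cmd(s,[.54,.078,.16],down(-.075)*R.from_euler('y',-.7))
```

```text
handle top (array([0.51579958, 0.27711436, 0.03553193]), [np.float64(0.00018213421266917283), np.float64(0.00018213421266913125)])
tip (array([0.6461595 , 0.31233525, 0.00198272]), [np.float64(0.0035537593403095), np.float64(0.003553759340309596)])
tip z0 [0.65024091 0.3093677  0.        ] handle top z.05 [0.50729221 0.27664674 0.05      ] front base corner L [ 0.60809607 -0.00728389  0.02      ] [0.61328297 0.15886993 0.02      ]
cmd [-0.0293 -0.3582  0.1711] [ 0.023  -0.2209  0.0684] rows>= 4.9
```

Call:
play_rows --commands '[[[-0.03,-0.36,0.1,0.023,-0.22,0.068,-1],[-0.03,-0.36,0.12,0.023,-0.22,0.068,-1],[-0.03,-0.36,0.15,0.023,-0.22,0.068,-1],[-0.03,-0.36,0.17,0.023,-0.22,0.068,-1],[-0.03,-0.36,0.17,0.023,-0.22,0.068,-1],[-0.03,-0.36,0.17,0.023,-0.22,0.068,-1],[-0.03,-0.36,0.17,0.023,-0.22,0.068,-1]]]'

```text
time: 1.65
tool_pos: [0.533, 0.0842, 0.1557]
tcp_rot: [0.089, 2.452, -0.028]
wrist_force: [-0.3, -0.9, -0.4]
width: 0.998
grip_force: 0.0
```

Run:
```python
from h import *; from workcell import bot
s=snap(bot,"w2")
im=cv2.imread("pics/w2.png"); im=cv2.convertScaleAbs(im,alpha=1.5,beta=10)
cv2.imwrite("pics/w2c.png",cv2.resize(im[170:410,180:460],(700,600),interpolation=2)); cmd(s,[.5,.27,.2],down(.24))
```

```text
t 1.65 tcp [0.533  0.0842 0.1557] F [-0.3 -0.9 -0.4] rot [ 0.089  2.452 -0.028]
cmd [ 0.0133  0.3051 -0.1054] [-0.0334  0.2172 -0.0956] rows>= 5.0
```

View pics/w2c.png

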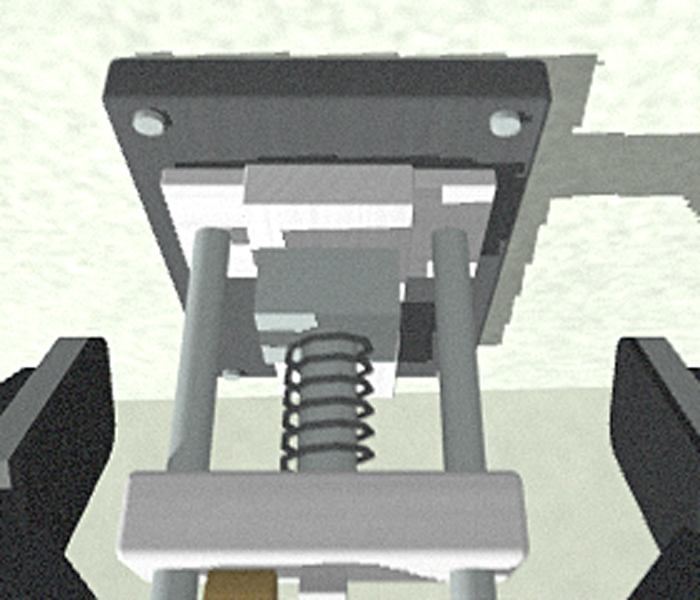

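Tilted view (image upside down, near side up). Crop positions:
- Base top front corners: (105,98) and (550,100).
- Die front top edge: (245,205) to (412,204).
- Ram lower front edge: (257,250) to (400,248).

I'll fit the press pose from these.

Run:
```python
from h import *; import pickle
from scipy.optimize import least_squares
from workcell import bot
w=pickle.load(open("w2.pkl","rb")); p=bot.camera_params("scene")
obs=[((105,98),-.07,-.075,0),((550,100),-.07,.075,0),((107,64),-.07,-.075,3),((547,64),-.07,.075,3),((245,205),-.038,-.03,1),((412,204),-.038,.03,1),((257,250),-.022,-.025,2),((400,248),-.022,.025,2),((256,312),-.022,-.025,4),((398,306),-.022,.025,4)]
sc=[((285,266.2),-.07,-.075),((315,311.2),-.07,.075),((225.7,360),.18,.075),((199.5,311.2),.18,-.075)]
def wp(v,x,y,z):
    c,s=np.cos(v[2]),np.sin(v[2]); return [v[0]+c*x-s*y,v[1]+s*x+c*y,z]
def f(v,use):
    r=[]
    for (a,b),x,y,k in obs:
        z={0:.02,1:v[3],2:v[3]+v[4],3:0.,4:v[3]+v[4]+.026}[k]
        r+=list(proj(w,wp(v,x,y,z))[0]-[180+a/2.5,170+b/2.5])
    if use:
        for px,x,y in sc: r+=list(proj(p,wp(v,x,y,.02))[0]-px)
    return np.array(r)
for use in (0,1):
    o=least_squares(f,[.69,.066,-.075,.046,.005],args=(use,),loss="soft_l1"); print(o.x.round(4),o.fun.reshape(-1,2).round(1).tolist())
```

```text
[ 0.6904  0.0605 -0.0747  0.0387  0.0081] [[-1.5, 3.1], [0.5, 2.2], [1.5, -1.4], [-1.2, -1.4], [-0.8, -0.2], [0.5, 0.1], [1.3, -1.2], [-0.8, -0.5], [-0.2, 0.2], [0.8, 2.6]]
[ 0.6894  0.0608 -0.0706  0.0394  0.008 ] [[-1.8, 2.5], [0.7, 1.2], [1.3, -2.0], [-1.0, -2.5], [-0.9, -0.1], [0.7, 0.1], [1.3, -1.3], [-0.6, -0.6], [-0.2, 0.3], [1.0, 2.5], [0.3, -1.7], [0.4, -2.0], [-3.3, 1.9], [-3.6, -0.1]]
```

Call:
play_rows --commands '[[[0.013,0.305,-0.105,-0.033,0.217,-0.096,-1],[0.013,0.305,-0.105,-0.033,0.217,-0.096,-1],[0.013,0.305,-0.105,-0.033,0.217,-0.096,-1],[0.013,0.305,-0.105,-0.033,0.217,-0.096,-1],[0.013,0.305,-0.105,-0.033,0.217,-0.096,-1],[0.013,0.305,-0.105,-0.033,0.217,-0.096,-1],[0.013,0.305,-0.105,-0.033,0.217,-0.096,-1]]]'

```text
time: 2.4
tool_pos: [0.5044, 0.2724, 0.2042]
tcp_rot: [-0.379, 3.11, -0.0]
wrist_force: [-0.5, -0.5, 0.3]
width: 0.999
grip_force: 0.0
```

Run:
```python
from h import *; from workcell import bot
s=snap(bot,"w3")
im=cv2.imread("pics/w3.png"); im=cv2.convertScaleAbs(im,alpha=1.5,beta=10); w=bot.camera_params("wrist")
c=proj(w,[.53,.28,.02])[0]; print(c); x,y=int(c[0])-100,int(c[1])-75; x=min(max(x,0),440); y=min(max(y,0),330); print(x,y)
cv2.imwrite("pics/w3c.png",cv2.resize(im[y:y+150,x:x+200],(800,600),interpolation=2))
```

```text
t 2.4 tcp [0.5044 0.2724 0.2042] F [-0.5 -0.5  0.3] rot [-0.379  3.11  -0.   ]
[327.15822092 255.29409949]
227 180
```

View pics/w3c.png

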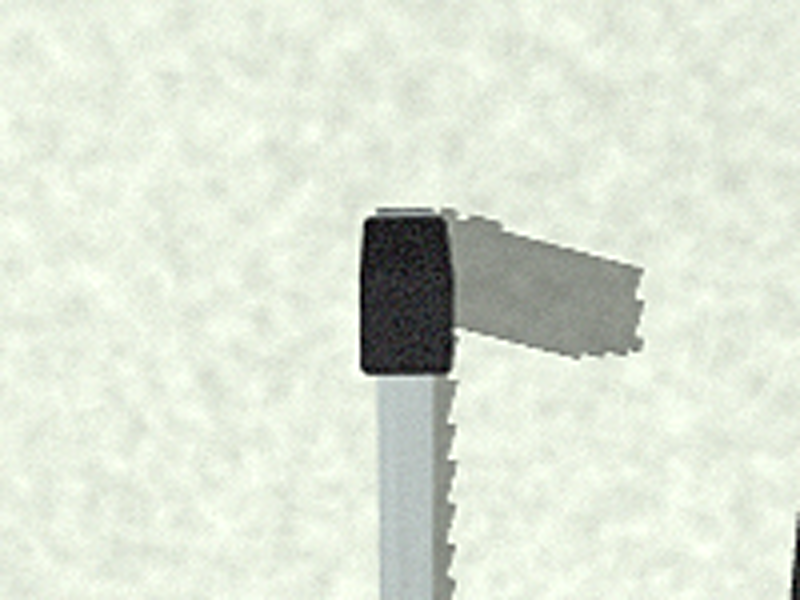

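Gap and die height are still too uncertain from that view. The thin blade's handle top centre is at about crop (406,316), and its bar runs straight down the image, so yaw ≈ 0.24. I'll take one low view of the gap before choosing a blade.

Run:
```python
from h import *; import pickle
from workcell import bot
w=pickle.load(open("w3.pkl","rb")); p=bot.camera_params("scene")
print("thin handle",plane(w,(227+406/4,180+316/4),.05),"bar pt",plane(w,(227+406/4,180+590/4),.0055), plane(w,(227+405/4,180+390/4),.0055))
s=bot.read_state(); a=-.075
pos=np.array([.69,.062])-.1*np.array([np.cos(a),np.sin(a)]); cmd(s,[*pos,.105],down(a)*R.from_euler('y',-1.0))
```

```text
thin handle [0.52432537 0.2803843  0.05      ] bar pt [0.6142696  0.30328803 0.0055    ] [0.55912942 0.28925343 0.0055    ]
cmd [-0.0593 -0.3614  0.1652] [ 0.0501 -0.3132  0.0922] rows>= 6.9
```

Call:
play_rows --commands '[[[-0.06,-0.36,0.0,0.05,-0.313,0.092,-1],[-0.06,-0.36,0.05,0.05,-0.313,0.092,-1],[-0.06,-0.36,0.12,0.05,-0.313,0.092,-1],[-0.06,-0.36,0.165,0.05,-0.313,0.092,-1],[-0.06,-0.36,0.165,0.05,-0.313,0.092,-1],[-0.06,-0.36,0.165,0.05,-0.313,0.092,-1],[-0.06,-0.36,0.165,0.05,-0.313,0.092,-1],[-0.06,-0.36,0.165,0.05,-0.313,0.092,-1]]]'

```text
time: 3.25
tool_pos: [0.5874, 0.0651, 0.1394]
tcp_rot: [0.026, 2.386, -0.08]
wrist_force: [-0.6, -0.6, 0.0]
width: 1.001
grip_force: 0.0
```

Run:
```python
from h import *; from workcell import bot
s=snap(bot,"w4")
im=cv2.imread("pics/w4.png"); im=cv2.convertScaleAbs(im,alpha=1.3,beta=10); w=bot.camera_params("wrist")
c=proj(w,[.67,.063,.047])[0]; print(c); x,y=int(c[0])-100,int(c[1])-75; x=min(max(x,0),440); y=min(max(y,0),330); print(x,y)
cv2.imwrite("pics/w4c.png",cv2.resize(im[y:y+150,x:x+200],(800,600),interpolation=2))
```

```text
t 3.25 tcp [0.5874 0.0651 0.1394] F [-0.6 -0.6  0. ] rot [ 0.026  2.386 -0.08 ]
[333.97019657 241.5071246 ]
233 166
```

View pics/w4c.png

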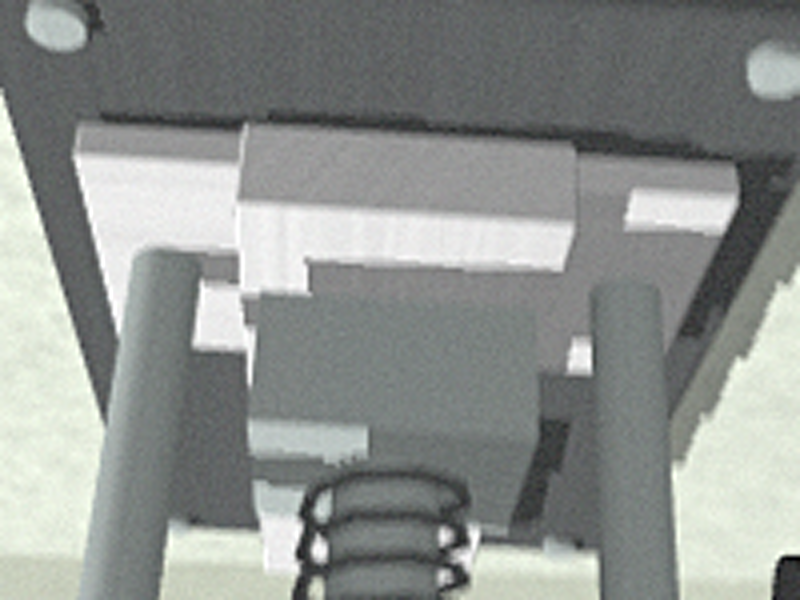

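The wrist pitch is at its limit, but the view is close. Die front top edge runs (240,203)–(575,222). The ram front face's lower edge runs (257,295)–(538,305) and its upper edge (250,420)–(535,432). I'll do a joint fit with view w2.

Run:
```python
from h import *; import pickle
from scipy.optimize import least_squares
from workcell import bot
w2=pickle.load(open("w2.pkl","rb")); w4=pickle.load(open("w4.pkl","rb")); s=bot.read_state(); print(s["q"].round(3))
o2=[((105,98),-.07,-.075,0),((550,100),-.07,.075,0),((245,205),-.038,-.03,1),((412,204),-.038,.03,1),((257,250),-.022,-.025,2),((400,248),-.022,.025,2),((256,312),-.022,-.025,4),((398,306),-.022,.025,4)]
o4=[((240,203),-.038,-.03,1),((575,222),-.038,.03,1),((257,295),-.022,-.025,2),((538,305),-.022,.025,2),((250,420),-.022,-.025,4),((535,432),-.022,.025,4)]
def wp(v,x,y,z):
    c,s=np.cos(v[2]),np.sin(v[2]); return [v[0]+c*x-s*y,v[1]+s*x+c*y,z]
def f(v,U):
    r=[]
    for n,o,w,sc,off in ((2,o2,w2,2.5,(180,170)),(4,o4,w4,4,(233,166))):
        if n not in U: continue
        for (a,b),x,y,k in o:
            z={0:.02,1:v[3],2:v[3]+v[4],4:v[3]+v[4]+.026}[k]
            r+=list(proj(w,wp(v,x,y,z))[0]-[off[0]+a/sc,off[1]+b/sc])
    return np.array(r)
for U in ((4,),(2,4)):
    o=least_squares(f,[.69,.066,-.075,.046,.005],args=(U,),loss="soft_l1"); print(o.x.round(4),o.fun.reshape(-1,2).round(1).tolist())
```

```text
[ 0.165 -0.072  2.397 -1.178  0.193 -0.28 ]
[ 0.6901  0.0611 -0.0599  0.0388  0.0084] [[-1.1, 0.1], [-0.2, -0.2], [1.7, -0.9], [-0.7, 0.2], [0.2, -0.1], [0.4, 0.7]]
[ 0.6884  0.0608 -0.0702  0.04    0.008 ] [[-2.2, 1.8], [0.9, 0.4], [-1.1, -0.2], [0.7, -0.0], [1.1, -1.2], [-0.6, -0.5], [-0.4, 0.5], [1.0, 2.7], [-1.4, -0.1], [0.2, 0.1], [1.4, -1.3], [-0.6, 0.2], [-0.2, -0.3], [0.5, 0.9]]
```

Gap ≈ 8 mm and die ≈ 40 mm in both fits, so the thick blade is the candidate. Going to it.

Run:
```python
from h import *; from workcell import bot
s=bot.read_state(); cmd(s,[.44,-.28,.2],down(-.2))
```

```text
cmd [ 0.1102 -0.5891 -0.2028] [0.004  0.2419 0.0535] rows>= 7.6
```

Call:
play_rows --commands '[[[0.1,-0.05,-0.15,0.002,0.06,0.02,-1],[0.1,-0.15,-0.2,0.003,0.12,0.03,-1],[0.11,-0.59,-0.203,0.004,0.242,0.053,-1],[0.11,-0.59,-0.203,0.004,0.242,0.053,-1],[0.11,-0.59,-0.203,0.004,0.242,0.053,-1],[0.11,-0.59,-0.203,0.004,0.242,0.053,-1],[0.11,-0.59,-0.203,0.004,0.242,0.053,-1],[0.11,-0.59,-0.203,0.004,0.242,0.053,-1]]]'

```text
time: 4.1
tool_pos: [0.4804, -0.1899, 0.1894]
tcp_rot: [0.305, 3.123, 0.0]
wrist_force: [1.0, -0.2, -0.0]
width: 1.0
grip_force: 0.0
```

Call:
play_rows --commands '[[[0,0,0,0,0,0,-1]]]'

```text
time: 4.2
tool_pos: [0.4826, -0.1951, 0.1893]
tcp_rot: [0.314, 3.119, -0.007]
wrist_force: [1.0, 0.4, 1.2]
width: 0.996
grip_force: 0.0
```

Run:
```python
from h import *; from workcell import bot
s=bot.read_state(); print(s["tool_pos"],s["tcp_rot"],s["q"].round(3)); cmd(s,[.44,-.28,.2],down(-.2))
```

```text
[ 0.48260267 -0.1950885   0.18931277] [ 0.31406356  3.11911302 -0.00731465] [-0.431  0.02   2.009 -0.003  1.105 -1.8  ]
cmd [ 0.0412 -0.1529 -0.0175] [-0.0013  0.0023 -0.0002] rows>= 1.9
```

Call:
play_rows --commands '[[[0.041,-0.153,-0.0175,0,0,0,-1],[0.041,-0.153,-0.0175,0,0,0,-1],[0.041,-0.153,-0.0175,0,0,0,-1],[0.041,-0.153,-0.0175,0,0,0,-1]]]'

```text
time: 4.6
tool_pos: [0.4388, -0.2741, 0.1978]
tcp_rot: [0.308, 3.12, -0.005]
wrist_force: [-0.5, 0.3, -0.3]
width: 0.999
grip_force: 0.0
```

Run:
```python
from h import *; from workcell import bot
s=snap(bot,"w5")
im=cv2.imread("pics/w5.png"); im=cv2.convertScaleAbs(im,alpha=1.5,beta=10); w=bot.camera_params("wrist")
c=proj(w,[.48,-.285,.02])[0]; print(c); x,y=int(c[0])-100,int(c[1])-75; x=min(max(x,0),440); y=min(max(y,0),330); print(x,y)
cv2.imwrite("pics/w5c.png",cv2.resize(im[y:y+150,x:x+200],(800,600),interpolation=2))
```

```text
t 4.6 tcp [ 0.4388 -0.2741  0.1978] F [-0.5  0.3 -0.3] rot [ 0.308  3.12  -0.005]
[322.34262976 271.85780993]
222 196
```

View pics/w5c.png

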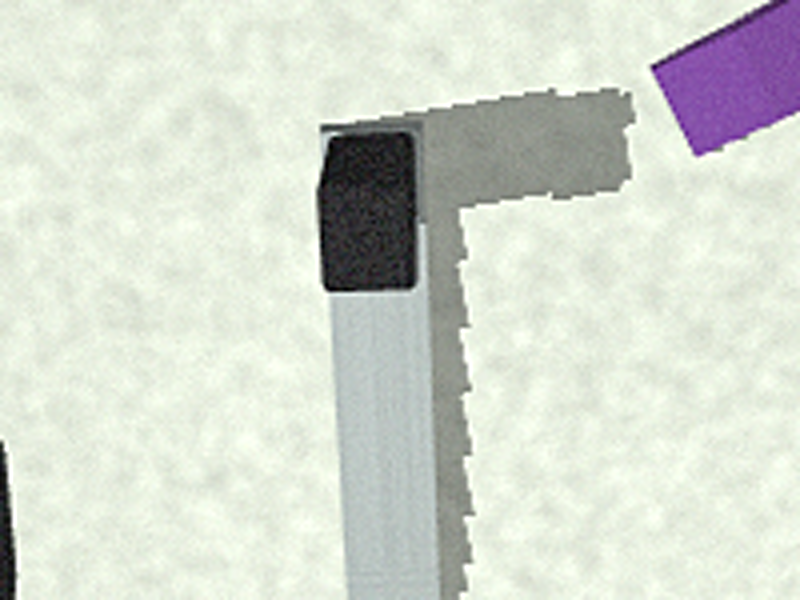

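Thick blade: handle top centre at about crop (368,238), bar centre line (380,300)→(392,590). The purple look-alike's nearest corner is at (655,68)/(697,155).

Run:
```python
from h import *; import pickle
from workcell import bot
w=pickle.load(open("w5.pkl","rb")); p=bot.camera_params("scene")
g=lambda x,y,z: plane(w,(222+x/4,196+y/4),z)
h=g(368,238,.05); a=g(380,300,.008); b=g(392,590,.008); yaw=np.arctan2(*(b-a)[1::-1]); e=np.array([np.cos(yaw),np.sin(yaw)])
print("handle",h,"bar",a,b,"yaw",yaw,"front edge handle",g(370,290,.05))
print("lat offset handle vs bar line",np.cross(e,(h-a)[:2]))
print("tri top",tri([(w,(222+368/4,196+238/4)),(p,(235+173/4,150+65/4))]))
for q in ((655,68),(697,155)):
    v=g(*q,.008)-h; print("purple rel along,lat",e@v[:2],np.cross(e,v[:2]))
s=bot.read_state(); cmd(s,[h[0],h[1],.12],down(yaw));
```

```text
handle [ 0.45244531 -0.28694571  0.05      ] bar [ 0.48273519 -0.29171008  0.008     ] [ 0.56257868 -0.30509014  0.008     ] yaw -0.16603584516398087 front edge handle [ 0.46374738 -0.28889546  0.05      ]
lat offset handle vs bar line -0.00030727654893339135
tri top (array([ 0.45332737, -0.28684153,  0.04579318]), [np.float64(0.000728938942983424), np.float64(0.0007289389429834652)])
purple rel along,lat -0.024449232421501623 0.06542899147571714
purple rel along,lat -0.0034199711164886507 0.0756829495878952
cmd [-0.0254 -0.0175  0.1297] [-0.0008  0.0019 -0.0094] rows>= 1.6<stdin>:7: DeprecationWarning: Arrays of 2-dimensional vectors are deprecated. Use arrays of 3-dimensional vectors instead. (deprecated in NumPy 2.0)
<stdin>:10: DeprecationWarning: Arrays of 2-dimensional vectors are deprecated. Use arrays of 3-dimensional vectors instead. (deprecated in NumPy 2.0)
```

Call:
play_rows --commands '[[[-0.0254,-0.0175,0.08,0,0,-0.0094,0],[-0.0254,-0.0175,0.13,0,0,-0.0094,0],[-0.0254,-0.0175,0.13,0,0,-0.0094,0],[-0.0254,-0.0175,0.13,0,0,-0.0094,0],[-0.0254,-0.0175,0.13,0,0,-0.0094,0]]]'

```text
time: 5.15
tool_pos: [0.4541, -0.2882, 0.1221]
tcp_rot: [0.258, 3.124, -0.01]
wrist_force: [0.7, 0.0, 0.2]
width: 0.495
grip_force: 0.0
```

Run:
```python
from h import *; from workcell import bot
s=bot.read_state(); print(s["tool_pos"],s["width"]); cmd(s,[.4527,-.2869,.042],down(-.166))
```

```text
[ 0.45413433 -0.28815547  0.12206307] 0.4952141059430206
cmd [0.0037 0.0024 0.1334] [-0.0017  0.0024  0.0005] rows>= 1.6
```

Call:
play_rows --commands '[[[0.004,0.002,0.06,-0.0017,0.0024,0,0],[0.004,0.002,0.1,-0.0017,0.0024,0,0],[0.004,0.002,0.133,-0.0017,0.0024,0,0],[0.004,0.002,0.133,-0.0017,0.0024,0,0],[0.004,0.002,0.133,-0.0017,0.0024,0,0]]]'

```text
time: 5.65
tool_pos: [0.452, -0.2878, 0.0421]
tcp_rot: [-0.26, -3.13, 0.0]
wrist_force: [0.2, -0.5, 0.2]
width: 0.5
grip_force: 0.0
```

Call:
play_rows --commands '[[[0,0,0,0,0,0,0.2],[0,0,0,0,0,0,0.4],[0,0,0,0,0,0,1],[0,0,0,0,0,0,1],[0,0,0,0,0,0,1],[0,0,0,0,0,0,1],[0,0,0,0,0,0,1]]]' --force 70

```text
time: 6.35
tool_pos: [0.4522, -0.2881, 0.0423]
tcp_rot: [0.261, 3.131, -0.001]
wrist_force: [-0.2, 0.8, 6.8]
width: 0.225
grip_force: 69.0
```

Run:
```python
from h import *; from workcell import bot
s=snap(bot,"w6"); print(s["width"],s["grip_force"],s["torque"].round(3)); cmd(s,[.45,-.28,.19],down(-.166))
```

```text
t 6.35 tcp [ 0.4522 -0.2881  0.0423] F [-0.2  0.8  6.8] rot [ 2.610e-01  3.131e+00 -1.000e-03]
0.22466451372369495 69.00352120399475 [ 0.141  0.098 -0.024]
cmd [ 0.0058  0.0127 -0.2462] [-0.0001  0.     -0.    ] rows>= 3.0
```

Call:
play_rows --commands '[[[0,0,-0.08,0,0,0,1],[0,0,-0.16,0,0,0,1],[0,0,-0.24,0,0,0,1],[0,0,-0.24,0,0,0,1],[0,0,-0.24,0,0,0,1]]]'

```text
time: 6.9
tool_pos: [0.4522, -0.2882, 0.1865]
tcp_rot: [0.26, 3.13, -0.002]
wrist_force: [-0.7, 0.5, -1.8]
width: 0.221
grip_force: 68.6
```

Run:
```python
from h import *; from workcell import bot
s=snap(bot,"w7"); print(s["width"],s["grip_force"],s["torque"].round(3)); cmd(s,[.5044,.0737,.15],down(-.07))
```

```text
t 6.9 tcp [ 0.4522 -0.2882  0.1865] F [-0.7  0.5 -1.8] rot [ 2.60e-01  3.13e+00 -2.00e-03]
0.22134063838796694 68.5709023475647 [0.028 0.083 0.001]
cmd [0.0139 0.6093 0.0602] [-0.0004  0.0004 -0.0306] rows>= 7.3
```

Call:
play_rows --commands '[[[0.014,0.08,0,0,0,-0.0306,1],[0.014,0.16,0,0,0,-0.0306,1],[0.014,0.24,0,0,0,-0.0306,1],[0.014,0.32,0,0,0,-0.0306,1],[0.014,0.4,0.02,0,0,-0.0306,1],[0.014,0.48,0.04,0,0,-0.0306,1],[0.014,0.55,0.06,0,0,-0.0306,1],[0.014,0.609,0.06,0,0,-0.0306,1]]]'

```text
time: 7.75
tool_pos: [0.4996, 0.0763, 0.1439]
tcp_rot: [-0.108, -3.128, -0.0]
wrist_force: [1.2, -0.5, -0.9]
width: 0.224
grip_force: 68.8
```

Call:
play_rows --commands '[[[0,0,0,0,0,0,1],[0,0,0,0,0,0,1]]]'

```text
time: 7.95
tool_pos: [0.5014, 0.0748, 0.1463]
tcp_rot: [-0.106, -3.132, 0.0]
wrist_force: [-0.6, -0.2, -1.0]
width: 0.225
grip_force: 69.1
```

Run:
```python
from h import *; from workcell import bot
s=snap(bot,"w8"); print(s["width"],s["grip_force"],s["torque"].round(3)); cmd(s,[.5044,.0737,.112],down(-.07))
im=cv2.imread("pics/w8.png"); im=cv2.convertScaleAbs(im,alpha=1.3,beta=10)
cv2.imwrite("pics/w8c.png",cv2.resize(im[180:480,180:460],(560,600),interpolation=2))
```

```text
t 7.95 tcp [0.5014 0.0748 0.1463] F [-0.6 -0.2 -1. ] rot [-0.106 -3.132  0.   ]
0.22502414408437132 69.0768563747406 [-0.029  0.073  0.021]
cmd [-0.0055 -0.0014  0.0571] [-0.0001 -0.0023  0.0008] rows>= 0.7
```

View pics/w8c.png

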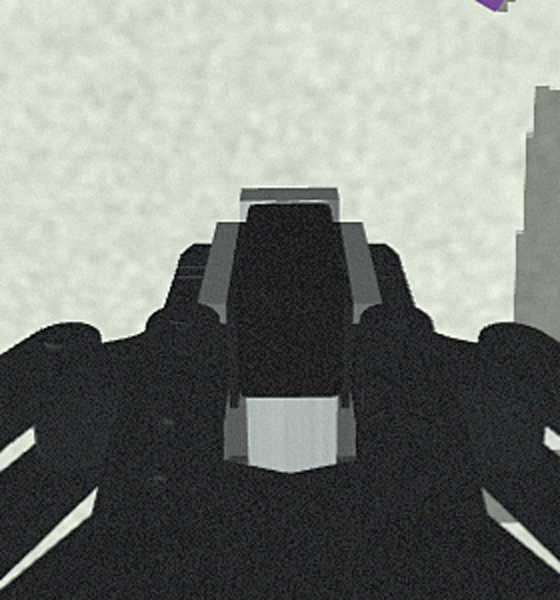

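The handle sits centred in the pads, square to the tool. Moving the tip to about 30 mm before the ram's middle, above the die ledge.

Call:
play_rows --commands '[[[0,0,0,0,0,0,1],[-0.0055,-0.0014,0.03,0,-0.0023,0.0008,1],[-0.0055,-0.0014,0.06,0,-0.0023,0.0008,1],[-0.0055,-0.0014,0.06,0,-0.0023,0.0008,1]]]'

```text
time: 8.4
tool_pos: [0.504, 0.0717, 0.1101]
tcp_rot: [-0.117, -3.139, 0.0]
wrist_force: [-1.0, -0.9, -1.7]
width: 0.224
grip_force: 68.9
```

Run:
```python
from h import *; from workcell import bot
s=bot.read_state(); print(s["tool_pos"],s["wrist_force"],s["torque"],s["q"].round(3)); cmd(s,[.5344,.0717,.100],down(-.07))
```

```text
[0.50396715 0.07171154 0.11014373] [-0.95121329 -0.86011063 -1.67866097] [-0.03236628  0.08512987  0.01341288] [ 0.092  0.093  2.094  0.     0.955 -1.404]
cmd [-0.0506  0.0038  0.0169] [-0.     -0.0003 -0.0015] rows>= 0.6
```

Call:
play_rows --commands '[[[-0.017,0.002,0,0,0,-0.0015,1],[-0.034,0.0038,0,0,0,-0.0015,1],[-0.0506,0.0038,0.005,0,0,-0.0015,1],[-0.0506,0.0038,0.011,0,0,-0.0015,1],[-0.0506,0.0038,0.017,0,0,-0.0015,1],[-0.0506,0.0038,0.017,0,0,-0.0015,1],[-0.0506,0.0038,0.017,0,0,-0.0015,1]]]'

```text
time: 9.1
tool_pos: [0.537, 0.0734, 0.1026]
tcp_rot: [0.106, 3.135, 0.001]
wrist_force: [-0.0, -0.1, -0.8]
width: 0.228
grip_force: 69.0
```

Call:
play_rows --commands '[[[0,0,0.003,0,0,0,1],[0,0,0.006,0,0,0,1],[0,0,0.01,0,0,0,1],[0,0,0.01,0,0,0,1]]]'

```text
time: 9.5
tool_pos: [0.5366, 0.0734, 0.0962]
tcp_rot: [0.106, 3.136, 0.001]
wrist_force: [0.8, 0.2, -2.2]
width: 0.226
grip_force: 69.0
```

Run:
```python
from h import *; from workcell import bot
s=bot.read_state(); print(s["tool_pos"],s["wrist_force"],s["torque"],s["q"].round(3)); cmd(s,[.5344,.0717,.085],down(-.07))
print("contact z est .0823; underside now",s["tool_pos"][2]-.0423)
cv2.imwrite("pics/side1.png",cv2.resize(bot.read_camera("scene")[230:380,180:380],(800,600),interpolation=2))
```

```text
[0.53657847 0.07335521 0.09620473] [ 0.84718586  0.19105645 -2.16166048] [-0.00586     0.01661441 -0.05138628] [ 0.09   0.167  2.04   0.     0.93  -1.414]
cmd [ 0.0035 -0.003   0.0187] [0.0003 0.0012 0.0008] rows>= 0.2
contact z est .0823; underside now 0.05390473266785705
```

Call:
play_rows --commands '[[[0.0035,-0.003,0.003,0,0.0012,0,1],[0.0035,-0.003,0.006,0,0.0012,0,1],[0.0035,-0.003,0.008,0,0.0012,0,1],[0.0035,-0.003,0.008,0,0.0012,0,1]]]'

```text
time: 9.95
tool_pos: [0.5346, 0.0717, 0.0915]
tcp_rot: [0.106, 3.139, 0.001]
wrist_force: [0.0, -0.2, -1.5]
width: 0.222
grip_force: 69.0
```

Call:
play_rows --commands '[[[0,0,0.0025,0,0,0,1],[0,0,0.0025,0,0,0,1]]]'

```text
time: 10.15
tool_pos: [0.5347, 0.0717, 0.0902]
tcp_rot: [0.106, 3.139, 0.001]
wrist_force: [0.2, 1.1, -1.2]
width: 0.221
grip_force: 69.0
```

Run:
```python
from h import *; from workcell import bot
s=bot.read_state(); print(s["tool_pos"],s["wrist_force"],s["torque"]); cmd(s,[.5344,.0717,.0823],down(-.07))
```

```text
[0.53467384 0.07171604 0.09015584] [ 0.16466052  1.10875749 -1.18624604] [-0.02844253  0.03838981 -0.01575571]
cmd [ 0.0005 -0.0001  0.0131] [0.0003 0.0002 0.0007] rows>= 0.2
```

Call:
play_rows --commands '[[[0,0,0.002,0,0,0,1],[0,0,0.002,0,0,0,1]]]'

```text
time: 10.35
tool_pos: [0.5347, 0.0717, 0.089]
tcp_rot: [0.106, 3.139, 0.001]
wrist_force: [-0.0, -0.6, -1.1]
width: 0.223
grip_force: 69.0
```

Call:
play_rows --commands '[[[0,0,0.002,0,0,0,1],[0,0,0.002,0,0,0,1]]]'

```text
time: 10.55
tool_pos: [0.5346, 0.0717, 0.0877]
tcp_rot: [0.106, 3.139, 0.001]
wrist_force: [-0.6, 0.5, -1.0]
width: 0.225
grip_force: 69.0
```

Call:
play_rows --commands '[[[0,0,0.002,0,0,0,1],[0,0,0.002,0,0,0,1]]]'

```text
time: 10.75
tool_pos: [0.5346, 0.0717, 0.0866]
tcp_rot: [0.106, 3.139, 0.001]
wrist_force: [-0.5, -0.4, -0.5]
width: 0.222
grip_force: 69.0
```

Call:
play_rows --commands '[[[0,0,0.002,0,0,0,1],[0,0,0.002,0,0,0,1]]]'

```text
time: 10.95
tool_pos: [0.5346, 0.0717, 0.0854]
tcp_rot: [0.106, 3.139, 0.001]
wrist_force: [-0.2, -0.8, -1.7]
width: 0.223
grip_force: 69.0
```

Call:
play_rows --commands '[[[0,0,0.002,0,0,0,1],[0,0,0.002,0,0,0,1]]]'

```text
time: 11.15
tool_pos: [0.5346, 0.0717, 0.0841]
tcp_rot: [0.106, 3.139, 0.001]
wrist_force: [0.6, 0.4, -0.7]
width: 0.218
grip_force: 69.0
```

Underside is at 41.8 mm. Smaller steps now, watching the moment as well.

Call:
play_rows --commands '[[[0,0,0.0015,0,0,0,1],[0,0,0.0015,0,0,0,1]]]'

```text
time: 11.35
tool_pos: [0.5347, 0.0717, 0.0833]
tcp_rot: [0.106, 3.139, 0.001]
wrist_force: [-0.0, 0.7, -1.1]
width: 0.225
grip_force: 69.0
```

Call:
play_rows --commands '[[[0,0,0.0015,0,0,0,1],[0,0,0.0015,0,0,0,1]]]'

```text
time: 11.55
tool_pos: [0.5349, 0.0717, 0.0826]
tcp_rot: [0.106, 3.139, 0.002]
wrist_force: [-0.5, -0.1, 0.4]
width: 0.225
grip_force: 69.2
```

Run:
```python
from h import *; from workcell import bot
s=bot.read_state(); print(s["tool_pos"],s["wrist_force"],s["torque"]); cmd(s,[.5344,.0717,.0823],down(-.07))
```

```text
[0.53488617 0.07174265 0.082636  ] [-0.48567266 -0.11210408  0.40471698] [ 0.01397529  0.03690376 -0.00930826]
cmd [ 0.0008 -0.0001  0.0006] [0.0003 0.0004 0.0007] rows>= 0.0
```

Call:
play_rows --commands '[[[0,0,0.001,0,0,0,1],[0,0,0.001,0,0,0,1]]]'

```text
time: 11.75
tool_pos: [0.535, 0.0718, 0.0823]
tcp_rot: [0.106, 3.138, 0.002]
wrist_force: [-2.1, 0.7, 2.3]
width: 0.223
grip_force: 69.5
```

Run:
```python
from h import *; from workcell import bot
s=bot.read_state(); print(s["tool_pos"],s["wrist_force"],s["torque"],s["tcp_rot"])
```

```text
[0.53499318 0.07177559 0.0822984 ] [-2.07009328  0.72593989  2.26852708] [ 0.01721737 -0.02158502 -0.06037174] [1.06153837e-01 3.13837908e+00 1.57416174e-03]
```

Die felt at about 40 mm, matching the vision fit. Sliding in along the tool's -x.

Call:
play_rows --commands '[[[-0.003,0,-0.0006,0,0,0,1],[-0.006,0,-0.0006,0,0,0,1],[-0.009,0,-0.0006,0,0,0,1],[-0.012,0,-0.0006,0,0,0,1],[-0.012,0,-0.0006,0,0,0,1]]]'

```text
time: 12.25
tool_pos: [0.5425, 0.0712, 0.0824]
tcp_rot: [0.106, 3.138, 0.002]
wrist_force: [0.2, -0.2, 1.4]
width: 0.224
grip_force: 69.5
```

Run:
```python
from h import *; from workcell import bot
s=bot.read_state(); print(s["tool_pos"],s["wrist_force"],s["torque"],s["tcp_rot"])
```

```text
[0.54251049 0.07124002 0.08240956] [ 0.23595056 -0.18904468  1.37102176] [-0.01842565 -0.14969235  0.01130682] [1.06266661e-01 3.13815706e+00 1.56329576e-03]
```

Call:
play_rows --commands '[[[-0.003,0,0,0,0,0,1],[-0.006,0,0,0,0,0,1],[-0.006,0,0,0,0,0,1]]]'

```text
time: 12.55
tool_pos: [0.546, 0.071, 0.0824]
tcp_rot: [0.106, 3.138, 0.002]
wrist_force: [-0.4, 0.0, 2.1]
width: 0.22
grip_force: 69.5
```

Call:
play_rows --commands '[[[-0.003,0,0,0,0,0,1],[-0.006,0,0,0,0,0,1],[-0.006,0,0,0,0,0,1]]]'

```text
time: 12.85
tool_pos: [0.5495, 0.0707, 0.0824]
tcp_rot: [0.106, 3.138, 0.002]
wrist_force: [-1.1, -0.0, 1.9]
width: 0.221
grip_force: 69.6
```

The tip is past the ram front without being stopped. Continuing.

Call:
play_rows --commands '[[[-0.003,0,0,0,0,0,1],[-0.006,0,0,0,0,0,1],[-0.009,0,0,0,0,0,1],[-0.009,0,0,0,0,0,1]]]'

```text
time: 13.25
tool_pos: [0.555, 0.0704, 0.0824]
tcp_rot: [0.106, 3.138, 0.002]
wrist_force: [-1.0, -0.5, 3.7]
width: 0.227
grip_force: 69.7
```

Call:
play_rows --commands '[[[-0.003,0,0,0,0,0,1],[-0.006,0,0,0,0,0,1],[-0.006,0,0,0,0,0,1]]]'

```text
time: 13.55
tool_pos: [0.5568, 0.0702, 0.0824]
tcp_rot: [-0.106, -3.137, -0.001]
wrist_force: [-8.5, -0.4, 9.1]
width: 0.222
grip_force: 70.5
```

Run:
```python
from h import *; from workcell import bot
s=bot.read_state(); print(s["tool_pos"],s["wrist_force"],s["torque"],s["tcp_rot"])
```

```text
[0.55682947 0.07023845 0.08238738] [-8.5083682  -0.37778048  9.1321101 ] [0.04155358 0.60681519 0.01002539] [-1.06266546e-01 -3.13741704e+00 -1.35080849e-03]
```

Call:
play_rows --commands '[[[0,0,-0.001,0,0,0,1],[0,0,-0.001,0,0,0,1]]]'

```text
time: 13.75
tool_pos: [0.5569, 0.0702, 0.0826]
tcp_rot: [-0.106, -3.138, -0.001]
wrist_force: [-4.9, 0.9, 5.3]
width: 0.223
grip_force: 70.1
```

Run:
```python
from h import *; from workcell import bot
s=bot.read_state(); print(s["tool_pos"],s["wrist_force"],s["torque"],s["tcp_rot"])
```

```text
[0.55687527 0.07021491 0.08258483] [-4.93133857  0.93326492  5.28359925] [ 0.1237771   0.39906161 -0.01742104] [-1.06218700e-01 -3.13792290e+00 -1.34598872e-03]
```

Call:
play_rows --commands '[[[0,0,-0.001,0,0,0,1],[-0.003,0,-0.001,0,0,0,1],[-0.003,0,-0.001,0,0,0,1]]]'

```text
time: 14.05
tool_pos: [0.5583, 0.0701, 0.0828]
tcp_rot: [-0.106, -3.137, -0.001]
wrist_force: [-6.5, 0.9, 4.5]
width: 0.224
grip_force: 69.8
```

Run:
```python
from h import *; from workcell import bot
s=bot.read_state(); print(s["tool_pos"],s["wrist_force"],s["torque"],s["tcp_rot"])
```

```text
[0.55830825 0.07006207 0.082794  ] [-6.54945366  0.8994106   4.49474496] [ 0.06268294  0.75568753 -0.00796143] [-1.06074686e-01 -3.13683836e+00 -1.12244132e-03]
```

A drag of about 6.5 N, and it slides. Continuing gently.

Call:
play_rows --commands '[[[-0.0025,0,-0.0005,0,0,0,1],[-0.005,0,-0.0005,0,0,0,1],[-0.005,0,-0.0005,0,0,0,1]]]'

```text
time: 14.35
tool_pos: [0.5617, 0.0698, 0.0829]
tcp_rot: [-0.106, -3.138, -0.001]
wrist_force: [-5.9, -0.4, 1.7]
width: 0.224
grip_force: 69.6
```

Run:
```python
from h import *; from workcell import bot
s=bot.read_state(); print(s["tool_pos"],s["wrist_force"],s["torque"],s["tcp_rot"])
```

```text
[0.56169196 0.06978881 0.08291223] [-5.94510192 -0.39398644  1.69704842] [-0.00344523  0.57312144  0.03857764] [-1.06178730e-01 -3.13772794e+00 -1.08396388e-03]
```

Steady at about 6 N, so this blade fits. Pushing on.

Call:
play_rows --commands '[[[-0.003,0,0,0,0,0,1],[-0.006,0,0,0,0,0,1],[-0.006,0,0,0,0,0,1]]]'

```text
time: 14.65
tool_pos: [0.5661, 0.0695, 0.0831]
tcp_rot: [-0.106, -3.139, -0.001]
wrist_force: [-2.1, 0.8, -0.9]
width: 0.223
grip_force: 69.2
```

Call:
play_rows --commands '[[[-0.003,0,0,0,0,0,1],[-0.006,0,0,0,0,0,1],[-0.006,0,0,0,0,0,1]]]'

```text
time: 14.95
tool_pos: [0.5702, 0.0693, 0.0834]
tcp_rot: [0.106, 3.139, 0.001]
wrist_force: [-0.8, 0.5, -3.7]
width: 0.226
grip_force: 68.7
```

Run:
```python
from h import *; from workcell import bot
s=bot.read_state(); print(s["tool_pos"],s["wrist_force"],s["torque"],s["tcp_rot"])
```

```text
[0.57023809 0.06925489 0.08337761] [-0.75352107  0.50486451 -3.68018518] [-0.02398543  0.45944442 -0.01645644] [1.06363121e-01 3.13902814e+00 1.36503468e-03]
```

Call:
play_rows --commands '[[[-0.002,0,0.001,0,0,0,1],[-0.005,0,0.001,0,0,0,1],[-0.008,0,0.001,0,0,0,1],[-0.01,0,0.001,0,0,0,1],[-0.01,0,0.001,0,0,0,1]]]'

```text
time: 15.45
tool_pos: [0.5764, 0.0689, 0.0832]
tcp_rot: [0.106, 3.139, 0.002]
wrist_force: [-1.1, 1.0, -2.6]
width: 0.225
grip_force: 68.8
```

Run:
```python
from h import *; from workcell import bot
s=bot.read_state(); print(s["tool_pos"],s["wrist_force"],s["torque"],s["tcp_rot"])
```

```text
[0.57637274 0.06891699 0.08315112] [-1.07095488  0.98934319 -2.56117297] [-0.02210717  0.52518172  0.01511026] [1.06233891e-01 3.13853701e+00 1.51428157e-03]
```

Call:
play_rows --commands '[[[0,0,0.001,0,0,0,1],[-0.004,0,0.001,0,0,0,1],[-0.007,0,0.001,0,0,0,1],[-0.01,0,0.001,0,0,0,1],[-0.01,0,0.001,0,0,0,1]]]'

```text
time: 15.95
tool_pos: [0.5825, 0.0685, 0.0829]
tcp_rot: [0.106, 3.138, 0.002]
wrist_force: [-2.9, -0.1, 1.2]
width: 0.225
grip_force: 69.3
```

Run:
```python
from h import *; from workcell import bot
s=bot.read_state(); print(s["tool_pos"],s["wrist_force"],s["torque"],s["tcp_rot"])
```

```text
[0.58252461 0.06852816 0.08286044] [-2.92762349 -0.12660162  1.17390343] [-0.02234299  0.59395254 -0.03725353] [1.06229552e-01 3.13822261e+00 1.57344738e-03]
```

Tip about 18 mm past the middle, blade resting on the die. Releasing gently and backing straight up.

Call:
play_rows --commands '[[[0,0,0,0,0,0,1],[0,0,0,0,0,0,1]]]' --force 25

```text
time: 16.15
tool_pos: [0.5825, 0.0686, 0.0829]
tcp_rot: [0.106, 3.138, 0.002]
wrist_force: [-2.2, 0.3, 0.4]
width: 0.221
grip_force: 69.2
```

Call:
play_rows --commands '[[[0,0,0,0,0,0,0.4],[0,0,0,0,0,0,0.2],[0,0,0,0,0,0,0],[0,0,0,0,0,0,0],[0,0,0,0,0,0,0]]]'

```text
time: 16.65
tool_pos: [0.5823, 0.0685, 0.0828]
tcp_rot: [0.106, 3.138, 0.002]
wrist_force: [-0.4, -0.1, -0.4]
width: 0.501
grip_force: 0.0
```

Call:
play_rows --commands '[[[0,0,-0.02,0,0,0,0],[0,0,-0.06,0,0,0,0],[0.04,0,-0.14,0,0,0,0],[0.1,0,-0.2,0,0,0,0],[0.15,0,-0.2,0,0,0,0],[0.15,0,-0.2,0,0,0,0]]]'

```text
time: 17.25
tool_pos: [0.4898, 0.0748, 0.205]
tcp_rot: [0.105, 3.137, 0.002]
wrist_force: [0.0, -1.1, -1.2]
width: 0.499
grip_force: 0.0
```

Run:
```python
from h import *; from workcell import bot
s=snap(bot,"w9"); print(s["width"],s["grip_force"])
im=bot.read_camera("scene"); w=cv2.imread("pics/w9.png")
sd=bot.read_camera("side")
o=np.zeros((600,800,3),np.uint8)
b=lambda i:cv2.convertScaleAbs(i,alpha=1.4,beta=10)
o[:,:400]=b(cv2.resize(w[150:390,240:400],(400,600),interpolation=2)); o[:300,400:]=b(cv2.resize(im[240:360,210:370],(400,300),interpolation=2)); o[300:,400:]=b(cv2.resize(sd[140:290,140:340],(400,300),interpolation=2))
cv2.imwrite("pics/fin.png",o)
```

```text
t 17.25 tcp [0.4898 0.0748 0.205 ] F [ 0.  -1.1 -1.2] rot [1.050e-01 3.137e+00 2.000e-03]
0.4992967539418971 0.0
```

View pics/fin.png

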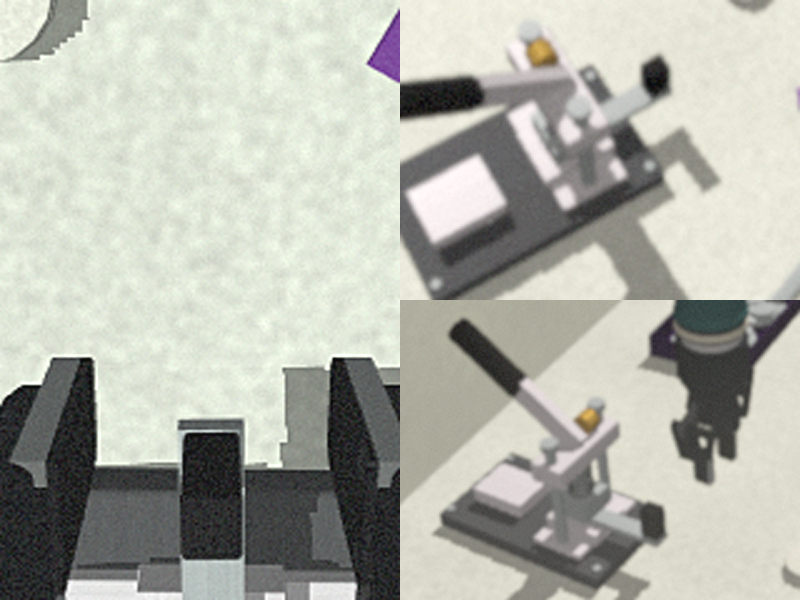

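The thick blade sits flat in the gap and square to the press, with the handle hanging free in front. A quick numeric check of depth before handing in.

Run:
```python
from h import *; import pickle
w=pickle.load(open("w9.pkl","rb")); h=plane(w,(240+211/2.5,150+528/2.5),.0903); print(h)
e=np.array([.9977,-.068]); d=h[:2]-[.689,.0608]; print("tip past ram",d@e+.125,"lat",e[0]*d[1]-e[1]*d[0])
```

```text
[0.58254221 0.0678633  0.0903    ]
tip past ram 0.018306756702107574 lat -0.00019207082309387075
```

```bash
python3 -c "
from workcell import bot
print(bot.finish_job())"
```

```text
the job is handed in; nothing more can be done
None
```

The thick (8 mm) blade is the fitting one: it slid in with about 6 N of drag and was left nipped flat in the gap, tip about 18 mm past the ram's middle and on the centre line, with the thin blade untouched on the table and the job handed in (no verdict was returned).

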